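# Seat the insert plate in the router table

### The arm

A 6-joint arm with a two-finger parallel gripper is mounted at the origin on the work surface. World frame = base frame: x ahead of the robot, y to its left, z up, the work surface at z = 0. Lengths are in m, angles in rad, forces in N, time in s.
With the tool pointing down it reaches from about 0.275 to 0.825 m from the base axis. Payload 4.9 kg.
Tool frame: the origin (TCP) lies at the very end of the fingers, on their centre line; the grasp point (between the pads) lies robot.pinch_z behind it (robot.pinch_z is the distance from the TCP to the grasp point, in m); z points along the fingers, y is the line along which they close (so a half turn about z gives the same grasp; the last joint's range is limited). The gripper opens to 85 mm and grips with 20 to 120 N. Pads are 22 mm wide; open, the fingers measure 114 mm over their backs; the gripper's body (76 mm by 85 mm) begins 54 mm behind the grasp point. The pads swing forward as they close: fully open they stand 13 mm farther back than shut.
Start: joints at [-1.356, 0.326, -0.193, 1.052, 0, 1.437], TCP at [0.188, -0.517, 0.231] pointing down, gripper open.
Joint ranges: [-2.65, 2.65], [-0.97, 1.79], [-1.3, 1.35], [-1.93, 2.1], [-1.47, 1.37], [-3.14, 3.14]. Speed limits (rad/s): [2.57, 2.57, 3.14, 3.14, 3.14, 3.14].

### API

Orientations are given as [roll, pitch, yaw] about the fixed x, y, z axes, in that order (R = Rz(yaw) Ry(pitch) Rx(roll)).
In Python, from plant import robot gives the robot as it stands.
- The arm moves only by the tool play_rows, never from a script. Its argument "moves" is a list of rows, each an object of numbers: "dx", "dy", "dz": the shift along the world's x, y, z as a fraction of full scale; "rx", "ry", "rz": the turn, a rotation vector about the world's x, y, z as a fraction of full scale. A call has exactly 5 rows; each row is the pose to reach, as a shift and turn from the pose commanded when the call began; what a row does not reach only later rows make up. Full scale, the value 1, is 0.5 m for a shift and pi/2 rad for a turn. A row lasts 1/12 s, in which the tool goes at most 41.7 mm and 7.16 degrees, less where a joint would pass 70% of its speed; a pose out of reach is approached as far as the arm can. A call with a number of a shift or a turn outside -1 to 1 is refused whole. A call with a gripper value outside its range is refused whole. "grip" is the closure, from -1 (fully open) to 1 (shut), set as the call begins (left out, the last holds). The fingers move at their own pace and stop on an object; "force" is the grip in N (left out, the last holds). Time passes only in rows, so rows that repeat a pose let the fingers close, or fill a call up. It gives the time, the measured TCP pose, the force, the opening and the grip force at its end, in the units of the state.
- robot.sense(): the state, without advancing time (a new reading comes with each control period).
- robot.grab_frame(name): name is "scene" or "top"; returns a dict with "img" (384x512x3 uint8, red, green, blue), "fx", "fy", "cx", "cy" (pixels), "distortion" ([k1, k2, p1, p2, k3] as OpenCV has them; the pictures are not rectified), "R" (3x3) and "t" (3): a world point X has camera coordinates R X + t. Camera axes: x right, y down, z forward; pixel columns grow to the right and rows downward; lengths in m; the calibration is good to about 2 mm. A picture is of the moment at which its call begins. There is no depth.
- robot.finish_job(): hands the job in; it is judged then, once.
The state is a dict: "time_s": time; "qpos": joint angles; "qd": joint speeds; "joint_torque": joint torques, N m; "position": TCP position; "tool_rot": TCP orientation; "wrist_force": force on the tool from outside, world axes, zero at the start; "torque": the same for the moment, N m; "opening": finger opening in m; "gripper_force": force on a finger pad.
Only numpy, scipy, OpenCV 4.12 (cv2) and the standard library are available. Lean on these libraries where they do the work, as an engineer would, in place of code of your own. Each camera call takes 0.05 s, during which the arm holds its last target. There are 200 camera calls.

### The job

The blue insert plate has to go back in the router table. Put the dark wooden offcut that lies across the recess in the yellow scrap tray, set the plate into the recess without dropping or slamming it and press it down until it sits level and flush with the table top all round. Leave the wax tin, the wrench and the red jug where they are.

Things in the scene. Friction and masses are not known exactly. Their poses are not given: they have to be found in the camera images.
- router_table: Bench-top router table, fixed: plywood box with a grey top, 360 (x) x 530 (y) x 70 mm high. Origin at the centre of its underside, z up, so the top face is at local z = 70 mm. The recess for the plate is in the middle of the top. A wooden fence 22 mm thick and 35 mm high stands on the top along y at local x = 157 to 179 mm.
- recess_center (a point): Centre of the rectangular recess, at half its depth (6 mm below the table top); axes as the router table. The recess is 154 (x) x 114 (y) mm and 12 mm deep; its floor is a dark ledge 20 mm wide all round an open throat of 114 x 74 mm, clear down to 25 mm below the top or more. Four brass pins stand in the ledge's corners.
- pin0 (a joint): Brass levelling pin, 12 mm in diameter, in the ledge at x = +65, y = +45 mm from the recess centre. 0: 8 mm proud of the ledge; 0.008 (m): pushed flush. It starts 4 to 8 mm proud, is stiff (sinks under about 5 N) and stays where it is left: the plate's weight alone does not sink the four pins.
- pin1 (a joint): The same kind of pin at x = +65, y = -45 mm.
- pin2 (a joint): The same kind of pin at x = -65, y = +45 mm.
- pin3 (a joint): The same kind of pin at x = -65, y = -45 mm.
- insert_plate: Blue painted aluminium plate, 150 (x) x 110 (y) x 12 mm, about 0.45 kg, with a rectangular slot through its middle, 64 (x) x 40 (y) mm; both faces are alike. Origin at the centre of its underside. It starts lying flat on the table top on one side of the recess. It fits the recess with 2 mm to spare on every side, long side along the router table's x, either way round.
- plate_center (a point): Centre of the insert plate, at half its thickness.
- scrap_tray: Yellow open tray, fixed on the router table top on the other side of the recess, 236 (x) x 116 (y) x 28 mm high, walls and floor 4 mm. Origin at the centre of its underside.
- offcut: Dark wooden offcut bar, 200 (x) x 36 (y) x 30 mm high, about 0.13 kg. Origin at the centre of its underside. It starts lying lengthwise across the recess, on the table top.
- wax_tin: Upright green tin with a white label and lid, 56 mm in diameter, 90 mm high, standing on the router table's top near its edge at the robot. Origin at the centre of its underside. Bystander.
- wrench: Dark steel wrench, 150 mm long (along its x), lying on the router table's top in front of the fence. Bystander.
- jug: Red vacuum jug with a steel handle (at its +y), 124 mm in diameter, 165 mm high, standing on the bench beside the router table. Origin at the centre of its underside. Bystander.
Mind the look-alikes: they are no part of the job. Several things have the shape of the insert_plate; the one meant has the colours described above.

How it is judged:
By the outcome, as a careful person would: the job done as asked, in the order asked, and still so for the second after the job is handed in, with the robot touching nothing.
It also fails if it takes over 64 s, if anything falls off the work surface, if the arm or the gripper's body presses on something with over 40 N, if the wrist force passes 120 N, or if a joint passes its speed limit or range.

## Working session

There is one attempt and no reset: what is moved stays moved. The work goes in short steps, Python scripts to look and compute and a tool call to move; the robot and the scene stay as the last step left them, time stands still between calls to the robot, and variables do not carry over. Pictures are saved under pics/ and viewed, at most 10 in all, crops included, and the job is handed in when it is done.

Besides the shell and the picture viewer there is one more tool, called as name(argument=value, ...), one argument or row to a line, values as JSON. play_rows: Moves the arm, as the interface text tells. Shift numbers are shares of 0.5 m and turn numbers shares of pi/2 rad, none past 1 either way. Its arguments: {"type":"object","properties":{"moves":{"type":"array"},"grip":{"type":"number"},"force":{"type":"number"}},"required":["moves"]}

```bash
ls; mkdir -p pics; python3 - <<'E'
from plant import robot
import cv2,numpy as np
print(robot.pinch_z); print(robot.sense())
a=[]
for n in("scene","top"):
    f=robot.grab_frame(n); np.save(f"pics/{n}0.npy",f,allow_pickle=True)
    cv2.imwrite(f"pics/{n}0.png",f["img"][:,:,::-1]); print(n,f["fx"],f["cx"],f["cy"],f["distortion"],f["R"],f["t"])
E
```

```text
pics
0.0187
{'time_s': 0.0, 'qpos': array([-1.35617970e+00,  3.26956588e-01, -1.93597188e-01,  1.05200371e+00,
       -2.28967371e-08,  1.43660813e+00]), 'qd': array([-1.11911518e-03, -1.73696778e-05, -1.80365156e-03,  7.52854151e-04,
       -1.21755346e-03,  5.60919076e-05]), 'joint_torque': array([-2.93318562e-04, -4.43400300e+01,  2.62440848e+01,  1.55086652e-02,
       -1.18908811e-04,  3.76136114e-06]), 'position': array([ 0.18786591, -0.51629076,  0.23048987]), 'tool_rot': array([-3.13984732e+00, -2.35595576e-04,  3.48804610e-01]), 'wrist_force': array([0.39290706, 0.44292132, 0.12858328]), 'torque': array([-0.02086498,  0.03859157, -0.03361997]), 'gripper_force': 0.0, 'opening': 0.08535900259955753}
scene 437.7219664901845 250.8772089242994 197.40414484095106 [0.0183506 0.        0.        0.        0.       ] [[-0.7958833   0.60526139 -0.01511378]
 [ 0.51021739  0.65704862 -0.55494623]
 [-0.32595704 -0.44938375 -0.83174891]] [ 0.25707402 -0.37699383  1.39878684]
top 451.51935112319353 258.1663299661006 186.047113660495 [0.01326775 0.         0.         0.         0.        ] [[-0.01463823 -0.99967684 -0.02078303]
 [-0.99620948  0.0163636  -0.08543367]
 [ 0.08574615  0.01945366 -0.99612708]] [0.24700549 0.50605582 1.16188675]
```

View pics/top0.png

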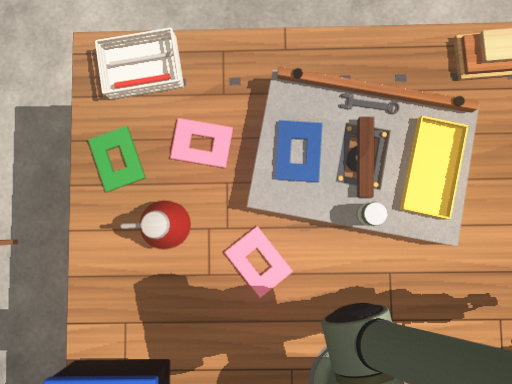

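View pics/scene0.png

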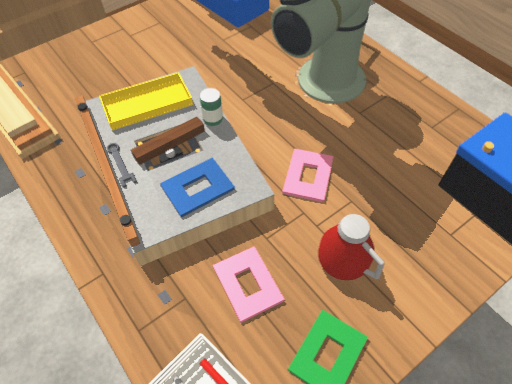

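The blue plate on the table at (298,151) in the top view fits the description. The look-alikes are pink at (201,143), pink at (258,261) and green at (116,159), all on the bench and the wrong colour. The offcut is at (366,157), tray (435,167), tin (374,214), wrench (368,103) and jug (163,224).

```bash
cat > h.py <<'E'
import cv2,numpy as np
def ray(f,uv):
    K=np.array([[f["fx"],0,f["cx"]],[0,f["fy"],f["cy"]],[0,0,1]])
    n=cv2.undistortPoints(np.float64(uv).reshape(-1,1,2),K,np.array(f["distortion"])).reshape(-1,2)
    R=np.array(f["R"]);C=-R.T@f["t"]
    return C,np.c_[n,np.ones(len(n))]@R
def onz(f,uv,z):
    C,d=ray(f,uv); return (C+d*((z-C[2])/d[:,2])[:,None])[:,:2]
def proj(f,X):
    K=np.array([[f["fx"],0,f["cx"]],[0,f["fy"],f["cy"]],[0,0,1]])
    return cv2.projectPoints(np.float64(X).reshape(-1,1,3),cv2.Rodrigues(np.array(f["R"]))[0],np.float64(f["t"]),K,np.array(f["distortion"]))[0].reshape(-1,2)
def blob(f,lo,hi,roi):
    h=cv2.cvtColor(f["img"],cv2.COLOR_RGB2HSV);m=cv2.inRange(h,np.array(lo),np.array(hi))
    k=np.zeros_like(m);x0,y0,x1,y1=roi;k[y0:y1,x0:x1]=m[y0:y1,x0:x1]
    c=max(cv2.findContours(k,cv2.RETR_EXTERNAL,cv2.CHAIN_APPROX_NONE)[0],key=cv2.contourArea)
    return c.reshape(-1,2)
def rect(P):
    (c,(w,h),a)=cv2.minAreaRect(np.float32(P*1000))
    if w<h: w,h,a=h,w,a+90
    return np.round(c,1),round(w,1),round(h,1),round((a+90)%180-90,2)
BLUE=((100,120,60),(125,255,255));YEL=((22,120,100),(35,255,255));GREY=((0,0,120),(180,40,200))
def load(n): return np.load(f"pics/{n}.npy",allow_pickle=True).item()
E
python3 - <<'E'
from h import *
t=load("top0");s=load("scene0")
for n,f,r in(("top",t,(240,60,490,250)),("scene",s,(80,60,280,260))):
    h=cv2.cvtColor(f["img"],cv2.COLOR_RGB2HSV)
    c=blob(f,*BLUE,r);print(n,"plate",rect(onz(f,c,.082)))
    c=blob(f,*YEL,r);print(n,"tray",rect(onz(f,c,.098)))
    if n=="top":
        for p in((366,157),(260,180),(390,140),(352,157),(347,184)):print(p,h[p[1],p[0]])
im=cv2.resize(t["img"][60:250,240:490],None,fx=3.2,fy=3.1,interpolation=cv2.INTER_CUBIC)
cv2.imwrite("pics/c1.png",im[:,:,::-1]);print(im.shape)
E
```

```text
top plate (array([592.3, 136.4]), 148.3, 107.3, -4.81)
top tray (array([ 544., -196.]), 235.5, 115.5, -13.51)
(366, 157) [ 10 139 125]
(260, 180) [ 11  25 192]
(390, 140) [ 16  29 192]
(352, 157) [ 5 31 49]
(347, 184) [ 14  23 169]
scene plate (array([592.9, 138.6]), 148.7, 115.5, -4.67)
scene tray (array([ 547.1, -184.6]), 235.0, 145.6, -13.37)
(589, 800, 3)
```

View pics/c1.png

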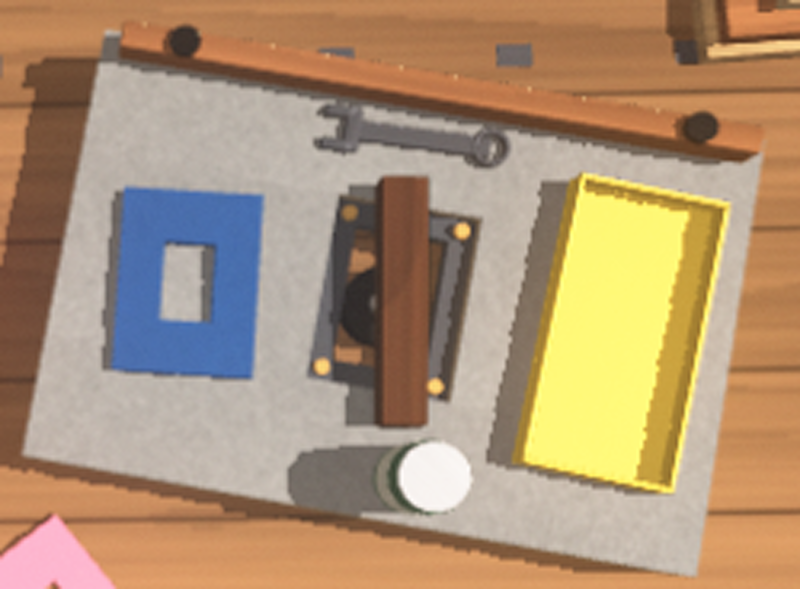

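The crop confirms it: the blue plate with a slot lies left of the recess at crop (187,282). The recess has four pins, at crop (349,212), (462,231), (321,366) and (435,386), and the offcut lies across it at (403,300). The tin is close to the offcut's near end.

```bash
python3 - <<'E'
from h import *
t=load("top0");s=load("scene0")
h=cv2.cvtColor(t["img"],cv2.COLOR_RGB2HSV)
m=cv2.inRange(h,np.array((14,110,140)),np.array((28,255,255)));
m[:, :335]=0;m[:,392:]=0;m[:118]=0;m[190:]=0
n,_,st,ce=cv2.connectedComponentsWithStats(m)
P=[]
for i in range(1,n):
    if st[i][4]>5:
        p=onz(t,ce[i],.064)[0];print("pin",ce[i].round(1),st[i][4],p.round(4));P.append(p)
if len(P)==4:
    P=np.array(P);print("recess c",P.mean(0),rect(P))
c=blob(t,(4,100,60),(14,190,150),(352,112,380,202));print("off",rect(c/1000.),rect(onz(t,c,.1)))
print("corners",onz(t,[(240+x/3.2-.3,60+y/3.1-.3) for x,y in((342,196),(481,217),(448,400),(309,376))],.07).round(4))
print("table corners",onz(t,[(240+x/3.2-.3,60+y/3.1-.3) for x,y in((104,62),(22,456),(695,575),(765,130))],.07).round(4))
c=onz(t,[(240+435/3.2,60+477/3.1)],.16);print("tin",c)
s0=blob(s,(2,110,30),(14,230,200),(125,112,212,170));print("scene off bbox",s0.min(0),s0.max(0))
c=blob(s,(4,100,30),(14,255,160),(130,115,207,165));
print(onz(s,c,.1).mean(0))
E
```

```text
pin [348.8 128. ] 10 [0.6514 0.0047]
pin [384. 134.] 21 [ 0.6341 -0.084 ]
pin [340.1 177.9] 22 [0.5237 0.0306]
pin [375.5 184.1] 24 [ 0.5064 -0.0577]
recess c [ 0.57890014 -0.0266161 ] (array([578.9, -26.7]), 131.0, 90.3, -11.49)
off (array([364.6, 156.6]), 80.2, 22.4, -84.69) (array([572.5, -25.2]), 199.2, 54.5, -7.31)
corners [[ 0.6633  0.011 ]
 [ 0.6437 -0.0979]
 [ 0.4941 -0.0664]
 [ 0.5154  0.0414]]
table corners [[ 0.78    0.1981]
 [ 0.454   0.2682]
 [ 0.3514 -0.2501]
 [ 0.7111 -0.3233]]
tin [[ 0.42952387 -0.03328496]]
scene off bbox [131 117] [203 163]
[ 0.58044415 -0.00702533]
```

```bash
python3 - <<'E'
from h import *
t=load("top0")
px=lambda L:[(240+x/3.2-.3,60+y/3.1-.3) for x,y in L]
P=onz(t,px(((378,176),(429,178),(426,427),(377,424))),.1);print(P.round(4),P.mean(0),rect(P))
P=onz(t,px(((583,173),(730,206),(672,493),(514,462))),.098);print(P.round(4),P.mean(0),rect(P))
P=onz(t,px(((125,187),(263,195),(250,378),(110,370))),.082);print(P.round(4),P.mean(0),rect(P))
P=onz(t,px(((164,243),(214,245),(208,324),(160,320))),.082);print(P.round(4),P.mean(0),rect(P))
E
```

```text
[[ 0.6722 -0.0118]
 [ 0.6698 -0.051 ]
 [ 0.4708 -0.0415]
 [ 0.4738 -0.0045]] [ 0.57166128 -0.02720485] (array([571.5, -26.7]), 199.8, 39.2, -2.71)
[[ 0.6718 -0.1697]
 [ 0.6428 -0.2802]
 [ 0.4165 -0.2248]
 [ 0.4424 -0.1074]] [ 0.54339234 -0.19553389] (array([ 542.1, -195.7]), 237.7, 120.1, -14.7)
[[0.6714 0.1835]
 [0.6627 0.075 ]
 [0.5135 0.0891]
 [0.5217 0.198 ]] [0.59232993 0.13638954] (array([592.2, 136.5]), 151.8, 109.2, -5.37)
[[0.6247 0.1537]
 [0.6223 0.1145]
 [0.5578 0.1207]
 [0.5617 0.1581]] [0.59160057 0.13675001] (array([591.9, 137.1]), 64.8, 39.2, -5.5)
```

play_rows(
  moves=[
    {"dx": 0.26,"dy": 0.32,"dz": 0,"rz": -0.08},
    {"dx": 0.26,"dy": 0.32,"dz": 0,"rz": -0.16},
    {"dx": 0.26,"dy": 0.32,"dz": 0,"rz": -0.2},
    {"dx": 0.26,"dy": 0.32,"dz": 0,"rz": -0.23},
    {"dx": 0.26,"dy": 0.32,"dz": 0,"rz": -0.23},
  ],
  grip=-1,
  force=40,
)

```text
invalid input at $.moves[0]: expected keys dx, dy, dz, rx, ry, rz
```

play_rows(
  moves=[
    {"dx": 0.26,"dy": 0.32,"dz": 0,"rx": 0,"ry": 0,"rz": -0.08},
    {"dx": 0.26,"dy": 0.32,"dz": 0,"rx": 0,"ry": 0,"rz": -0.16},
    {"dx": 0.26,"dy": 0.32,"dz": 0,"rx": 0,"ry": 0,"rz": -0.2},
    {"dx": 0.26,"dy": 0.32,"dz": 0,"rx": 0,"ry": 0,"rz": -0.25},
    {"dx": 0.26,"dy": 0.32,"dz": 0,"rx": 0,"ry": 0,"rz": -0.25},
  ],
  grip=-1,
  force=40,
)

```text
time_s: 0.52
position: [0.3181, -0.3557, 0.231]
tool_rot: [-3.141, 0.0, -0.047]
wrist_force: [0.7, -0.5, -0.7]
opening: 0.0854
gripper_force: 0.0
```

play_rows(
  moves=[
    {"dx": 0.25,"dy": 0.32,"dz": 0,"rx": 0,"ry": 0,"rz": 0},
    {"dx": 0.25,"dy": 0.32,"dz": 0,"rx": 0,"ry": 0,"rz": 0},
    {"dx": 0.25,"dy": 0.32,"dz": 0,"rx": 0,"ry": 0,"rz": 0},
    {"dx": 0.25,"dy": 0.32,"dz": 0,"rx": 0,"ry": 0,"rz": 0},
    {"dx": 0.25,"dy": 0.32,"dz": 0,"rx": 0,"ry": 0,"rz": 0},
  ],
)

```text
time_s: 0.93
position: [0.4434, -0.195, 0.2311]
tool_rot: [-3.141, 0.0, -0.043]
wrist_force: [0.6, -0.8, 0.1]
opening: 0.0856
gripper_force: 0.0
```

play_rows(
  moves=[
    {"dx": 0.25,"dy": 0.32,"dz": -0.06,"rx": 0,"ry": 0,"rz": 0},
    {"dx": 0.25,"dy": 0.32,"dz": -0.06,"rx": 0,"ry": 0,"rz": 0},
    {"dx": 0.25,"dy": 0.32,"dz": -0.06,"rx": 0,"ry": 0,"rz": 0},
    {"dx": 0.25,"dy": 0.32,"dz": -0.06,"rx": 0,"ry": 0,"rz": 0},
    {"dx": 0.25,"dy": 0.32,"dz": -0.06,"rx": 0,"ry": 0,"rz": 0},
  ],
)

```text
time_s: 1.35
position: [0.5683, -0.0352, 0.2006]
tool_rot: [-3.141, 0.001, -0.043]
wrist_force: [0.6, -0.7, 0.2]
opening: 0.0857
gripper_force: 0.0
```

play_rows(
  moves=[
    {"dx": 0.008,"dy": 0.016,"dz": -0.08,"rx": 0,"ry": 0,"rz": 0},
    {"dx": 0.008,"dy": 0.016,"dz": -0.15,"rx": 0,"ry": 0,"rz": 0},
    {"dx": 0.008,"dy": 0.016,"dz": -0.2,"rx": 0,"ry": 0,"rz": 0},
    {"dx": 0.008,"dy": 0.016,"dz": -0.24,"rx": 0,"ry": 0,"rz": 0},
    {"dx": 0.008,"dy": 0.016,"dz": -0.24,"rx": 0,"ry": 0,"rz": 0},
  ],
)

```text
time_s: 1.77
position: [0.5677, -0.0285, 0.0765]
tool_rot: [-3.14, 0.009, -0.043]
wrist_force: [-0.9, -0.3, 0.1]
opening: 0.0854
gripper_force: 0.0
```

play_rows(
  moves=[
    {"dx": 0,"dy": 0,"dz": 0,"rx": 0,"ry": 0,"rz": 0},
    {"dx": 0,"dy": 0,"dz": 0,"rx": 0,"ry": 0,"rz": 0},
    {"dx": 0,"dy": 0,"dz": 0,"rx": 0,"ry": 0,"rz": 0},
    {"dx": 0,"dy": 0,"dz": 0,"rx": 0,"ry": 0,"rz": 0},
    {"dx": 0,"dy": 0,"dz": 0,"rx": 0,"ry": 0,"rz": 0},
  ],
  grip=1,
  force=40,
)

```text
time_s: 2.18
position: [0.5729, -0.0298, 0.0832]
tool_rot: [3.141, -0.003, -0.044]
wrist_force: [-0.6, -0.4, 5.7]
opening: 0.0352
gripper_force: 41.5
```

play_rows(
  moves=[
    {"dx": 0,"dy": 0,"dz": 0,"rx": 0,"ry": 0,"rz": 0},
    {"dx": 0,"dy": 0,"dz": 0,"rx": 0,"ry": 0,"rz": 0},
    {"dx": 0,"dy": 0,"dz": 0,"rx": 0,"ry": 0,"rz": 0},
    {"dx": 0,"dy": 0,"dz": 0,"rx": 0,"ry": 0,"rz": 0},
    {"dx": 0,"dy": 0,"dz": 0,"rx": 0,"ry": 0,"rz": 0},
  ],
)

```text
time_s: 2.6
position: [0.5729, -0.0298, 0.0832]
tool_rot: [3.141, -0.003, -0.044]
wrist_force: [-0.8, 0.3, 5.7]
opening: 0.035
gripper_force: 41.6
```

play_rows(
  moves=[
    {"dx": 0,"dy": 0,"dz": 0.04,"rx": 0,"ry": 0,"rz": 0},
    {"dx": 0,"dy": 0,"dz": 0.1,"rx": 0,"ry": 0,"rz": 0},
    {"dx": 0,"dy": 0,"dz": 0.16,"rx": 0,"ry": 0,"rz": 0},
    {"dx": 0,"dy": 0,"dz": 0.2,"rx": 0,"ry": 0,"rz": 0},
    {"dx": 0,"dy": 0,"dz": 0.2,"rx": 0,"ry": 0,"rz": 0},
  ],
)

```text
time_s: 3.02
position: [0.5746, -0.03, 0.1867]
tool_rot: [3.14, -0.009, -0.044]
wrist_force: [0.9, -0.8, -0.5]
opening: 0.0351
gripper_force: 40.8
```

play_rows(
  moves=[
    {"dx": -0.01,"dy": -0.06,"dz": 0,"rx": 0,"ry": 0,"rz": -0.03},
    {"dx": -0.03,"dy": -0.14,"dz": 0,"rx": 0,"ry": 0,"rz": -0.07},
    {"dx": -0.04,"dy": -0.22,"dz": 0,"rx": 0,"ry": 0,"rz": -0.1},
    {"dx": -0.05,"dy": -0.28,"dz": 0,"rx": 0,"ry": 0,"rz": -0.12},
    {"dx": -0.058,"dy": -0.332,"dz": 0,"rx": 0,"ry": 0,"rz": -0.124},
  ],
)

```text
time_s: 3.43
position: [0.5415, -0.1975, 0.1808]
tool_rot: [3.141, 0.001, -0.241]
wrist_force: [0.4, -0.4, -0.8]
opening: 0.0349
gripper_force: 40.8
```

play_rows(
  moves=[
    {"dx": 0,"dy": 0,"dz": -0.02,"rx": 0,"ry": 0,"rz": 0},
    {"dx": 0,"dy": 0,"dz": -0.06,"rx": 0,"ry": 0,"rz": 0},
    {"dx": 0,"dy": 0,"dz": -0.1,"rx": 0,"ry": 0,"rz": 0},
    {"dx": 0,"dy": 0,"dz": -0.12,"rx": 0,"ry": 0,"rz": 0},
    {"dx": 0,"dy": 0,"dz": -0.12,"rx": 0,"ry": 0,"rz": 0},
  ],
)

```text
time_s: 3.85
position: [0.5403, -0.194, 0.1182]
tool_rot: [-3.14, 0.006, -0.238]
wrist_force: [-0.5, 0.8, -1.4]
opening: 0.0348
gripper_force: 40.8
```

play_rows(
  moves=[
    {"dx": 0,"dy": 0,"dz": -0.02,"rx": 0,"ry": 0,"rz": 0},
    {"dx": 0,"dy": 0,"dz": -0.04,"rx": 0,"ry": 0,"rz": 0},
    {"dx": 0,"dy": 0,"dz": -0.055,"rx": 0,"ry": 0,"rz": 0},
    {"dx": 0,"dy": 0,"dz": -0.065,"rx": 0,"ry": 0,"rz": 0},
    {"dx": 0,"dy": 0,"dz": -0.066,"rx": 0,"ry": 0,"rz": 0},
  ],
)

```text
time_s: 4.27
position: [0.5423, -0.1952, 0.0875]
tool_rot: [-3.141, 0.001, -0.238]
wrist_force: [-0.2, 0.3, -0.4]
opening: 0.0353
gripper_force: 40.8
```

play_rows(
  moves=[
    {"dx": 0,"dy": 0,"dz": 0,"rx": 0,"ry": 0,"rz": 0},
    {"dx": 0,"dy": 0,"dz": 0,"rx": 0,"ry": 0,"rz": 0},
    {"dx": 0,"dy": 0,"dz": 0,"rx": 0,"ry": 0,"rz": 0},
    {"dx": 0,"dy": 0,"dz": 0,"rx": 0,"ry": 0,"rz": 0},
    {"dx": 0,"dy": 0,"dz": 0,"rx": 0,"ry": 0,"rz": 0},
  ],
  grip=-0.2,
)

```text
time_s: 4.68
position: [0.5428, -0.1956, 0.0887]
tool_rot: [3.141, -0.001, -0.239]
wrist_force: [-0.4, -0.4, -0.1]
opening: 0.0513
gripper_force: 0.0
```

play_rows(
  moves=[
    {"dx": 0,"dy": 0,"dz": 0.04,"rx": 0,"ry": 0,"rz": 0},
    {"dx": 0,"dy": 0,"dz": 0.1,"rx": 0,"ry": 0,"rz": 0},
    {"dx": 0,"dy": 0,"dz": 0.16,"rx": 0,"ry": 0,"rz": 0},
    {"dx": 0,"dy": 0,"dz": 0.2,"rx": 0,"ry": 0,"rz": 0},
    {"dx": 0,"dy": 0,"dz": 0.2,"rx": 0,"ry": 0,"rz": 0},
  ],
)

```text
time_s: 5.1
position: [0.5452, -0.1968, 0.1935]
tool_rot: [3.14, -0.008, -0.239]
wrist_force: [1.3, -0.7, -1.1]
opening: 0.0511
gripper_force: 0.0
```

play_rows(
  moves=[
    {"dx": 0.05,"dy": 0.37,"dz": 0,"rx": 0,"ry": 0,"rz": 0.04},
    {"dx": 0.05,"dy": 0.37,"dz": 0,"rx": 0,"ry": 0,"rz": 0.094},
    {"dx": 0.05,"dy": 0.37,"dz": 0,"rx": 0,"ry": 0,"rz": 0.094},
    {"dx": 0.05,"dy": 0.37,"dz": 0,"rx": 0,"ry": 0,"rz": 0.094},
    {"dx": 0.05,"dy": 0.37,"dz": 0,"rx": 0,"ry": 0,"rz": 0.094},
  ],
  grip=-0.2,
)

```text
time_s: 5.52
position: [0.5671, -0.0063, 0.1878]
tool_rot: [-3.14, 0.001, -0.088]
wrist_force: [-0.0, 0.1, -0.1]
opening: 0.0511
gripper_force: 0.0
```

play_rows(
  moves=[
    {"dx": 0.055,"dy": 0.37,"dz": -0.1,"rx": 0,"ry": 0,"rz": 0},
    {"dx": 0.055,"dy": 0.37,"dz": -0.1,"rx": 0,"ry": 0,"rz": 0},
    {"dx": 0.055,"dy": 0.37,"dz": -0.1,"rx": 0,"ry": 0,"rz": 0},
    {"dx": 0.055,"dy": 0.37,"dz": -0.1,"rx": 0,"ry": 0,"rz": 0},
    {"dx": 0.055,"dy": 0.37,"dz": -0.1,"rx": 0,"ry": 0,"rz": 0},
  ],
)

```text
time_s: 5.93
position: [0.5873, 0.0653, 0.1452]
tool_rot: [-3.112, 0.002, -0.029]
wrist_force: [0.2, -0.4, 1.0]
opening: 0.0515
gripper_force: 0.0
```

```bash
python3 - <<'E'
from plant import robot
print(robot.sense()["position"],robot.sense()["tool_rot"])
import cv2,numpy as np
f=robot.grab_frame("top");np.save("pics/top1.npy",f,allow_pickle=True);im=cv2.resize(f["img"][40:250,240:490],None,fx=3,fy=2.8);cv2.imwrite("pics/c2.png",im[:,:,::-1])
E
```

```text
[0.58734034 0.06534358 0.14521435] [-3.11157942e+00  2.44040754e-03 -2.86673432e-02]
```

View pics/c2.png

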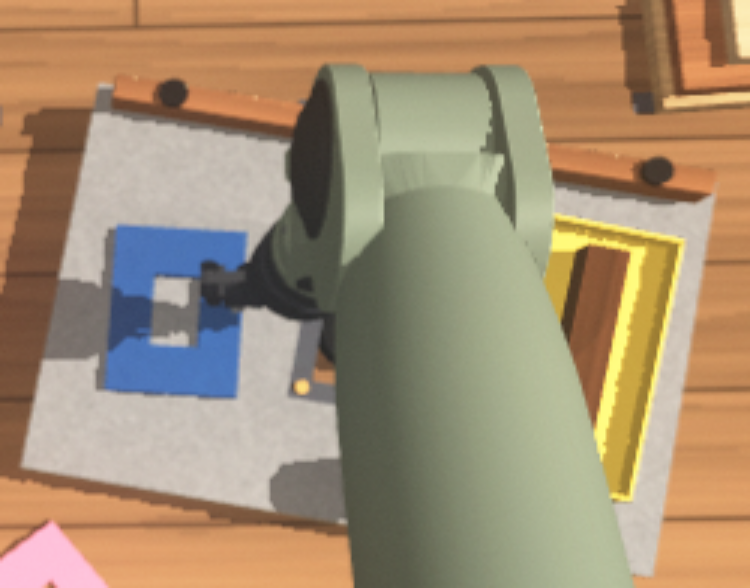

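The picture shows the offcut lying in the tray at (600,330). The arm stalled short of the plate with a slight tilt, so I'll look at the joints.

```bash
python3 - <<'E'
from plant import robot
s=robot.sense();print(s["qpos"].round(3),s["qd"].round(3),s["position"],s["tool_rot"],s["joint_torque"].round(1),s["wrist_force"]);print([a for a in dir(robot) if a[0]!='_'])
E
```

```text
[-0.03   0.469 -0.208  0.896  0.03   3.141] [-0.021 -0.018 -0.002  0.025 -0.01   0.   ] [0.58747714 0.06528497 0.14466631] [-3.11123018e+00  2.80836340e-03 -2.89743481e-02] [  0.2 -52.7  24.9   0.4   0.    0. ] [-0.19152899  0.63572153 -0.65365219]
['Unreachable', 'finish_job', 'grab_frame', 'pinch_z', 'sense']
```

play_rows(
  moves=[
    {"dx": 0,"dy": 0,"dz": 0.08,"rx": 0,"ry": 0,"rz": 0.079},
    {"dx": 0,"dy": 0,"dz": 0.08,"rx": 0,"ry": 0,"rz": 0.158},
    {"dx": 0,"dy": 0,"dz": 0.08,"rx": 0,"ry": 0,"rz": 0.237},
    {"dx": 0,"dy": 0,"dz": 0.08,"rx": 0,"ry": 0,"rz": 0.316},
    {"dx": 0,"dy": 0,"dz": 0.08,"rx": 0,"ry": 0,"rz": 0.395},
  ],
)

```text
time_s: 6.4
position: [0.588, 0.0636, 0.187]
tool_rot: [-3.112, 0.001, 0.595]
wrist_force: [0.8, 0.6, -0.0]
opening: 0.0511
gripper_force: 0.0
```

play_rows(
  moves=[
    {"dx": 0,"dy": 0.05,"dz": 0,"rx": 0,"ry": 0,"rz": 0.079},
    {"dx": 0,"dy": 0.05,"dz": 0,"rx": 0,"ry": 0,"rz": 0.158},
    {"dx": 0,"dy": 0.05,"dz": 0,"rx": 0,"ry": 0,"rz": 0.237},
    {"dx": 0,"dy": 0.05,"dz": 0,"rx": 0,"ry": 0,"rz": 0.316},
    {"dx": 0,"dy": 0.05,"dz": 0,"rx": 0,"ry": 0,"rz": 0.395},
  ],
)

```text
time_s: 6.82
position: [0.5879, 0.0887, 0.1867]
tool_rot: [-3.112, 0.001, 1.216]
wrist_force: [0.5, 0.1, 0.8]
opening: 0.0516
gripper_force: 0.0
```

play_rows(
  moves=[
    {"dx": 0,"dy": 0.05,"dz": 0,"rx": 0,"ry": 0,"rz": 0.079},
    {"dx": 0,"dy": 0.05,"dz": 0,"rx": 0,"ry": 0,"rz": 0.158},
    {"dx": 0,"dy": 0.05,"dz": 0,"rx": 0,"ry": 0,"rz": 0.237},
    {"dx": 0,"dy": 0.05,"dz": 0,"rx": 0,"ry": 0,"rz": 0.316},
    {"dx": 0,"dy": 0.05,"dz": 0,"rx": 0,"ry": 0,"rz": 0.395},
  ],
)

```text
time_s: 7.23
position: [0.588, 0.1138, 0.1867]
tool_rot: [-3.111, 0.001, 1.836]
wrist_force: [0.4, 0.1, 0.3]
opening: 0.0513
gripper_force: 0.0
```

play_rows(
  moves=[
    {"dx": 0,"dy": 0.05,"dz": 0,"rx": 0,"ry": 0,"rz": 0.079},
    {"dx": 0,"dy": 0.05,"dz": 0,"rx": 0,"ry": 0,"rz": 0.158},
    {"dx": 0,"dy": 0.05,"dz": 0,"rx": 0,"ry": 0,"rz": 0.237},
    {"dx": 0,"dy": 0.05,"dz": 0,"rx": 0,"ry": 0,"rz": 0.316},
    {"dx": 0,"dy": 0.05,"dz": 0,"rx": 0,"ry": 0,"rz": 0.395},
  ],
)

```text
time_s: 7.65
position: [0.5881, 0.1388, 0.1867]
tool_rot: [-3.111, 0.001, 2.457]
wrist_force: [-0.9, -0.1, -1.2]
opening: 0.0514
gripper_force: 0.0
```

play_rows(
  moves=[
    {"dx": 0.015,"dy": 0.07,"dz": 0,"rx": 0,"ry": 0,"rz": 0.079},
    {"dx": 0.015,"dy": 0.07,"dz": 0,"rx": 0,"ry": 0,"rz": 0.158},
    {"dx": 0.015,"dy": 0.07,"dz": 0,"rx": 0,"ry": 0,"rz": 0.237},
    {"dx": 0.015,"dy": 0.07,"dz": 0,"rx": 0,"ry": 0,"rz": 0.316},
    {"dx": 0.015,"dy": 0.07,"dz": 0,"rx": 0,"ry": 0,"rz": 0.378},
  ],
)

```text
time_s: 8.07
position: [0.5956, 0.1739, 0.1867]
tool_rot: [-3.111, 0.001, 3.05]
wrist_force: [-0.4, 0.4, -0.1]
opening: 0.0512
gripper_force: 0.0
```

play_rows(
  moves=[
    {"dx": 0,"dy": 0,"dz": -0.04,"rx": 0.0193,"ry": -0.0017,"rz": 0},
    {"dx": 0,"dy": 0,"dz": -0.1,"rx": 0.0193,"ry": -0.0017,"rz": 0},
    {"dx": 0,"dy": 0,"dz": -0.14,"rx": 0.0193,"ry": -0.0017,"rz": 0},
    {"dx": 0,"dy": 0,"dz": -0.16,"rx": 0.0193,"ry": -0.0017,"rz": 0},
    {"dx": 0,"dy": 0,"dz": -0.16,"rx": 0.0193,"ry": -0.0017,"rz": 0},
  ],
)

```text
time_s: 8.48
position: [0.5937, 0.1737, 0.1042]
tool_rot: [-3.14, -0.004, 3.045]
wrist_force: [0.0, 0.1, 0.4]
opening: 0.0511
gripper_force: 0.0
```

```bash
python3 - <<'E'
from plant import robot
s=robot.sense();print(s["position"],s["tool_rot"],s["qpos"].round(2))
import cv2,numpy as np
f=robot.grab_frame("scene");np.save("pics/s2.npy",f,allow_pickle=True);im=cv2.resize(f["img"][50:270,80:300],None,fx=2.7,fy=2.7,interpolation=cv2.INTER_CUBIC);cv2.imwrite("pics/c3.png",im[:,:,::-1])
E
```

```text
[0.59368109 0.17367743 0.10416957] [-3.14025458 -0.00356204  3.04468317] [ 0.17  0.56 -0.17  0.85 -0.    0.26]
```

View pics/c3.png

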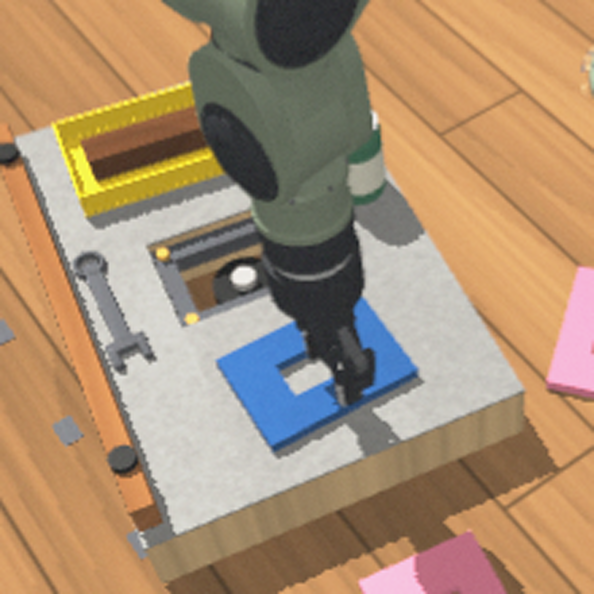

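The fingers straddle the +y strip at crop (345,375): one finger is over the slot and the other is outside the plate.

play_rows(
  moves=[
    {"dx": 0,"dy": 0,"dz": -0.02,"rx": 0,"ry": 0,"rz": 0},
    {"dx": 0,"dy": 0,"dz": -0.04,"rx": 0,"ry": 0,"rz": 0},
    {"dx": 0,"dy": 0,"dz": -0.05,"rx": 0,"ry": 0,"rz": 0},
    {"dx": 0,"dy": 0,"dz": -0.056,"rx": 0,"ry": 0,"rz": 0},
    {"dx": 0,"dy": 0,"dz": -0.06,"rx": 0,"ry": 0,"rz": 0},
  ],
)

```text
time_s: 8.95
position: [0.5949, 0.1753, 0.0761]
tool_rot: [3.142, 0.0, 3.047]
wrist_force: [0.2, 0.5, 0.5]
opening: 0.0515
gripper_force: 0.0
```

play_rows(
  moves=[
    {"dx": 0,"dy": 0,"dz": 0,"rx": 0,"ry": 0,"rz": 0},
    {"dx": 0,"dy": 0,"dz": 0,"rx": 0,"ry": 0,"rz": 0},
    {"dx": 0,"dy": 0,"dz": 0,"rx": 0,"ry": 0,"rz": 0},
    {"dx": 0,"dy": 0,"dz": 0,"rx": 0,"ry": 0,"rz": 0},
    {"dx": 0,"dy": 0,"dz": 0,"rx": 0,"ry": 0,"rz": 0},
  ],
  grip=1,
  force=80,
)

```text
time_s: 9.37
position: [0.5953, 0.1749, 0.0771]
tool_rot: [-3.141, 0.001, 3.047]
wrist_force: [-2.3, -3.0, 5.4]
opening: 0.0317
gripper_force: 79.7
```

play_rows(
  moves=[
    {"dx": 0,"dy": 0,"dz": 0.01,"rx": 0,"ry": 0,"rz": 0},
    {"dx": 0,"dy": 0,"dz": 0.02,"rx": 0,"ry": 0,"rz": 0},
    {"dx": 0,"dy": 0,"dz": 0.03,"rx": 0,"ry": 0,"rz": 0},
    {"dx": 0,"dy": 0,"dz": 0.03,"rx": 0,"ry": 0,"rz": 0},
    {"dx": 0,"dy": 0,"dz": 0.03,"rx": 0,"ry": 0,"rz": 0},
  ],
)

```text
time_s: 9.78
position: [0.5954, 0.1756, 0.0918]
tool_rot: [3.141, 0.001, 3.047]
wrist_force: [0.6, -0.4, -4.7]
opening: 0.0314
gripper_force: 79.6
```

play_rows(
  moves=[
    {"dx": 0,"dy": -0.02,"dz": 0.02,"rx": 0,"ry": 0,"rz": -0.01},
    {"dx": -0.002,"dy": -0.06,"dz": 0.02,"rx": 0,"ry": 0,"rz": -0.02},
    {"dx": -0.006,"dy": -0.11,"dz": 0.02,"rx": 0,"ry": 0,"rz": -0.04},
    {"dx": -0.01,"dy": -0.16,"dz": 0.02,"rx": 0,"ry": 0,"rz": -0.06},
    {"dx": -0.012,"dy": -0.2,"dz": 0.02,"rx": 0,"ry": 0,"rz": -0.071},
  ],
)

```text
time_s: 10.2
position: [0.5886, 0.0731, 0.102]
tool_rot: [-3.141, 0.001, 2.933]
wrist_force: [-0.2, -0.1, -3.8]
opening: 0.0313
gripper_force: 80.2
```

play_rows(
  moves=[
    {"dx": -0.002,"dy": -0.04,"dz": 0,"rx": 0,"ry": 0,"rz": 0},
    {"dx": -0.004,"dy": -0.08,"dz": 0,"rx": 0,"ry": 0,"rz": 0},
    {"dx": -0.006,"dy": -0.11,"dz": 0,"rx": 0,"ry": 0,"rz": 0},
    {"dx": -0.006,"dy": -0.13,"dz": 0,"rx": 0,"ry": 0,"rz": 0},
    {"dx": -0.006,"dy": -0.13,"dz": 0,"rx": 0,"ry": 0,"rz": 0},
  ],
)

```text
time_s: 10.62
position: [0.5861, 0.0078, 0.1019]
tool_rot: [-3.141, 0.001, 2.932]
wrist_force: [-0.1, 1.0, -4.4]
opening: 0.0318
gripper_force: 80.2
```

```bash
python3 - <<'E'
from plant import robot
from h import *
s=robot.sense();print(s["position"],s["tool_rot"],s["wrist_force"],s["opening"])
for n in("scene","top"):
    f=robot.grab_frame(n);np.save(f"pics/{n}3.npy",f,allow_pickle=True)
    if n=="scene":
        im1=cv2.resize(f["img"][80:240,90:290],(800,600)[::1],interpolation=cv2.INTER_CUBIC)
        im1=cv2.resize(im1,(500,400))
    else: im2=cv2.resize(f["img"][100:220,320:410],(300,400),interpolation=cv2.INTER_CUBIC)
cv2.imwrite("pics/c4.png",np.hstack([im1,im2])[:,:,::-1])
E
```

```text
[0.58614833 0.0077977  0.10193997] [-3.14089160e+00  1.07861836e-03  2.93173539e+00] [-0.12236991  0.99130322 -4.44396955] 0.03177757722064992
```

View pics/c4.png

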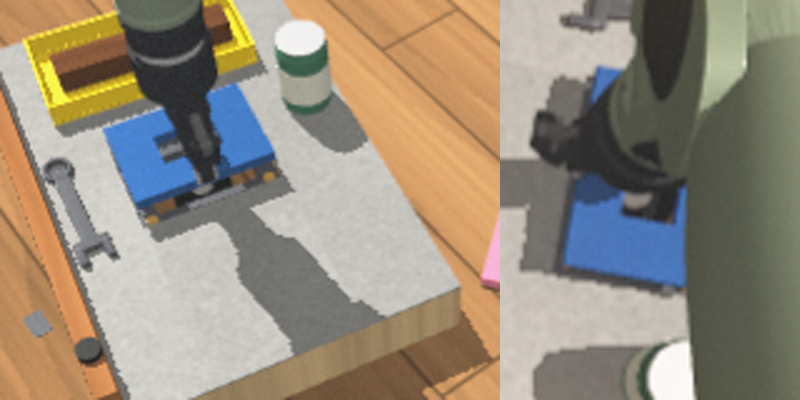

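Scene crop: the plate hovers over the recess with its corners at (104,132), (134,207), (276,155) and (235,88). In the top view (right half) its left and lower edges are visible at (563,265).

```bash
cat >> h.py <<'E'
def line(P):
    vx,vy,x,y=cv2.fitLine(np.float32(P),cv2.DIST_HUBER,0,.01,.01).ravel();return np.array([x,y]),np.array([vx,vy])
def isect(a,b):
    s=np.linalg.solve(np.c_[a[1],-b[1]],b[0]-a[0]);return a[0]+s[0]*a[1]
E
python3 - <<'E'
from h import *
t=load("top3");s=load("scene3")
th=np.radians(-11.6);X=np.array([np.cos(th),np.sin(th)]);Y=np.array([-X[1],X[0]]);C=np.array([.579,-.0272])
c=blob(t,*BLUE,(325,110,382,195));print(c.min(0),c.max(0))
P=onz(t,c+0.0,.1069); L=np.c_[(P-C)@X,(P-C)@Y]*1000
# points along outer edges in recess frame
e=L[(abs(L[:,1]-55)<7)&(abs(L[:,0])<60)]; g=L[(abs(L[:,0]+75)<7)&(L[:,1]>-20)&(L[:,1]<45)]
for q in(e,g):
    a=line(q);print("top edge",len(q),a[0].round(2),np.degrees(np.arctan2(*a[1][::-1])).round(2),q.std(0).round(2))
c=blob(s,*BLUE,(120,105,205,170));h=cv2.convexHull(c.astype(np.int32));ap=cv2.approxPolyDP(h,4,True).reshape(-1,2);print("scene poly",ap.tolist())
P=onz(s,ap.astype(float),.1069);print((np.c_[(P-C)@X,(P-C)@Y]*1000).round(1))
# reference: recess in scene image from initial pins / top0 recess edges dark
t0=load("top0");s0=load("scene0")
for n,f,pred in(("t",t0,None),("s",s0,None)):
    h=cv2.cvtColor(f["img"],cv2.COLOR_RGB2HSV);m=cv2.inRange(h,np.array((14,110,120)),np.array((28,255,255)))
    W=np.array([np.r_[C+X*a+Y*b,.066] for a in(.065,-.065) for b in(.045,-.045)])
    for p,w in zip(proj(f,W),W):
        u,v=p.round().astype(int);mm=m[v-6:v+7,u-6:u+7];yy,xx=np.nonzero(mm)
        if len(xx): q=np.array([u-6+xx.mean(),v-6+yy.mean()]);r=onz(f,q,.067)[0]-w[:2];print(n,len(xx),(np.array([r@X,r@Y])*1000).round(1))
E
```

```text
[339 153] [375 185]
top edge 22 [-33.64  53.82] -2.13 [15.52  1.31]
top edge 27 [-73.69  11.71] -89.94 [ 0.69 19.11]
scene poly [[155, 124], [168, 154], [145, 162], [132, 131]]
[[  9.9 -51.8]
 [ 13.6  60. ]
 [ 73.5  58.9]
 [ 71.8 -54.9]]
t 20 [-1.1  1. ]
t 25 [-0.8  0.8]
t 22 [-1.2  0.9]
t 24 [-0.4  1.1]
s 12 [-0.3  3.1]
s 17 [-0.6  1.1]
s 12 [-0.3  2. ]
```

play_rows(
  moves=[
    {"dx": -0.0016,"dy": 0.0012,"dz": -0.01,"rx": 0,"ry": 0,"rz": 0.0045},
    {"dx": -0.0016,"dy": 0.0012,"dz": -0.02,"rx": 0,"ry": 0,"rz": 0.0045},
    {"dx": -0.0016,"dy": 0.0012,"dz": -0.03,"rx": 0,"ry": 0,"rz": 0.0045},
    {"dx": -0.0016,"dy": 0.0012,"dz": -0.036,"rx": 0,"ry": 0,"rz": 0.0045},
    {"dx": -0.0016,"dy": 0.0012,"dz": -0.04,"rx": 0,"ry": 0,"rz": 0.0045},
  ],
)

```text
time_s: 11.13
position: [0.5847, 0.0115, 0.0805]
tool_rot: [3.142, -0.001, 2.943]
wrist_force: [-1.1, -1.0, -4.0]
opening: 0.0319
gripper_force: 80.2
```

play_rows(
  moves=[
    {"dx": 0,"dy": 0,"dz": -0.002,"rx": 0,"ry": 0,"rz": 0},
    {"dx": 0,"dy": 0,"dz": -0.004,"rx": 0,"ry": 0,"rz": 0},
    {"dx": 0,"dy": 0,"dz": -0.006,"rx": 0,"ry": 0,"rz": 0},
    {"dx": 0,"dy": 0,"dz": -0.008,"rx": 0,"ry": 0,"rz": 0},
    {"dx": 0,"dy": 0,"dz": -0.01,"rx": 0,"ry": 0,"rz": 0},
  ],
)

```text
time_s: 11.55
position: [0.5855, 0.0108, 0.0766]
tool_rot: [3.141, 0.001, 2.942]
wrist_force: [0.4, 0.2, -4.5]
opening: 0.0318
gripper_force: 80.2
```

```bash
cat > m.py <<'E'
from plant import robot
from h import *
import sys
zt=float(sys.argv[1]);t=robot.grab_frame("top");s=robot.sense();print(s["position"],s["wrist_force"].round(1))
th=np.radians(-11.55);X=np.array([np.cos(th),np.sin(th)]);Y=np.array([-X[1],X[0]]);C=np.array([.5787,-.0268])
c=blob(t,*BLUE,(325,110,382,195));P=onz(t,c+0.0,zt); L=np.c_[(P-C)@X,(P-C)@Y]*1000
e=L[(abs(L[:,1]-55)<7)&(L[:,0]>-68)&(L[:,0]<-12)]; g=L[(abs(L[:,0]+75)<7)&(L[:,1]>-20)&(L[:,1]<48)]
for q in(e,g):
    a=line(q);print("edge",len(q),np.median(q,0).round(2),np.degrees(np.arctan2(*a[1][::-1])).round(2))
E
python3 m.py .0815; python3 - <<'E'
from h import *
t=load("top3")
th=np.radians(-11.55);X=np.array([np.cos(th),np.sin(th)]);Y=np.array([-X[1],X[0]]);C=np.array([.5787,-.0268])
c=blob(t,*BLUE,(325,110,382,195));P=onz(t,c+0.0,.1069); L=np.c_[(P-C)@X,(P-C)@Y]*1000
e=L[(abs(L[:,1]-55)<7)&(L[:,0]>-68)&(L[:,0]<-12)]; g=L[(abs(L[:,0]+75)<7)&(L[:,1]>-20)&(L[:,1]<48)]
for q in(e,g):
    a=line(q);print("old edge",len(q),np.median(q,0).round(2),np.degrees(np.arctan2(*a[1][::-1])).round(2))
# recess edges in top0 : same method, dark region threshold
t0=load("top0");im=cv2.cvtColor(t0["img"],cv2.COLOR_RGB2GRAY).astype(float)
for nm,pts in(("y+",[(a,b) for a in(-60,-50,-40,-30) for b in(0,)]),("x-",[(0,a) for a in(20,30,40)])):
    for p in pts:
        r=np.arange(-8,8.1,.25)
        if nm=="y+": W=np.array([np.r_[C+X*p[0]/1e3+Y*(57+k)/1e3,.07] for k in r])
        else: W=np.array([np.r_[C+X*(-77-k)/1e3+Y*p[1]/1e3,.07] for k in r])
        q=proj(t0,W).astype(np.float32);v=cv2.remap(im.astype(np.float32),q[:,0],q[:,1],cv2.INTER_LINEAR).ravel()
        g=np.gradient(np.convolve(v,np.ones(5)/5,'same'))[3:-3];print(nm,p,"edge off outward",r[3:-3][g.argmax()],v[::8].round())
E
```

```text
[0.58532532 0.0108391  0.07642332] [-0.1 -0.1 -3.6]
edge 22 [-39.97  54.79] -2.01
edge 27 [-74.01  14.05] -89.67
old edge 22 [-40.63  53.8 ] -2.01
old edge 27 [-73.32  13.99] 89.64
y+ (-60, 0) edge off outward -1.25 [148. 127. 112. 110. 153. 174. 181. 182. 184.]
y+ (-50, 0) edge off outward -1.0 [108. 108. 107. 120. 155. 175. 180. 179. 178.]
y+ (-40, 0) edge off outward -0.25 [109. 108. 109. 120. 144. 172. 182. 182. 182.]
y+ (-30, 0) edge off outward -0.25 [105. 108. 109. 113. 155. 177. 183. 184. 185.]
x- (0, 20) edge off outward 0.75 [ 69.  70.  71.  77.  90. 104. 108. 108. 107.]
x- (0, 30) edge off outward 1.0 [ 68.  68.  69.  91. 129. 169. 179. 181. 181.]
x- (0, 40) edge off outward -0.5 [146. 125. 111. 128. 154. 173. 180. 177. 176.]
```

play_rows(
  moves=[
    {"dx": -0.0005,"dy": -0.0026,"dz": 0,"rx": 0,"ry": 0,"rz": 0.002},
    {"dx": -0.0005,"dy": -0.0026,"dz": 0,"rx": 0,"ry": 0,"rz": 0.002},
    {"dx": -0.0005,"dy": -0.0026,"dz": 0,"rx": 0,"ry": 0,"rz": 0.002},
    {"dx": -0.0005,"dy": -0.0026,"dz": -0.002,"rx": 0,"ry": 0,"rz": 0.002},
    {"dx": -0.0005,"dy": -0.0026,"dz": -0.004,"rx": 0,"ry": 0,"rz": 0.002},
  ],
)

```text
time_s: 12.02
position: [0.5852, 0.0095, 0.0746]
tool_rot: [3.141, 0.001, 2.945]
wrist_force: [0.4, 0.2, -3.9]
opening: 0.0318
gripper_force: 80.2
```

play_rows(
  moves=[
    {"dx": 0,"dy": 0,"dz": -0.001,"rx": 0,"ry": 0,"rz": 0},
    {"dx": 0,"dy": 0,"dz": -0.002,"rx": 0,"ry": 0,"rz": 0},
    {"dx": 0,"dy": 0,"dz": -0.003,"rx": 0,"ry": 0,"rz": 0},
    {"dx": 0,"dy": 0,"dz": -0.004,"rx": 0,"ry": 0,"rz": 0},
    {"dx": 0,"dy": 0,"dz": -0.004,"rx": 0,"ry": 0,"rz": 0},
  ],
)

```text
time_s: 12.43
position: [0.5851, 0.0096, 0.0725]
tool_rot: [3.141, 0.001, 2.945]
wrist_force: [0.2, 0.2, -4.0]
opening: 0.0318
gripper_force: 80.2
```

play_rows(
  moves=[
    {"dx": 0,"dy": 0,"dz": -0.001,"rx": 0,"ry": 0,"rz": 0},
    {"dx": 0,"dy": 0,"dz": -0.002,"rx": 0,"ry": 0,"rz": 0},
    {"dx": 0,"dy": 0,"dz": -0.003,"rx": 0,"ry": 0,"rz": 0},
    {"dx": 0,"dy": 0,"dz": -0.003,"rx": 0,"ry": 0,"rz": 0},
    {"dx": 0,"dy": 0,"dz": -0.003,"rx": 0,"ry": 0,"rz": 0},
  ],
)

```text
time_s: 12.85
position: [0.5851, 0.0096, 0.0714]
tool_rot: [3.142, 0.001, 2.946]
wrist_force: [-0.9, 0.8, 0.0]
opening: 0.0314
gripper_force: 80.8
```

play_rows(
  moves=[
    {"dx": 0,"dy": 0,"dz": -0.001,"rx": 0,"ry": 0,"rz": 0},
    {"dx": 0,"dy": 0,"dz": -0.002,"rx": 0,"ry": 0,"rz": 0},
    {"dx": 0,"dy": 0,"dz": -0.003,"rx": 0,"ry": 0,"rz": 0},
    {"dx": 0,"dy": 0,"dz": -0.003,"rx": 0,"ry": 0,"rz": 0},
    {"dx": 0,"dy": 0,"dz": -0.003,"rx": 0,"ry": 0,"rz": 0},
  ],
)

```text
time_s: 13.27
position: [0.5852, 0.0096, 0.07]
tool_rot: [3.141, 0.001, 2.945]
wrist_force: [-2.2, 2.2, 5.1]
opening: 0.0315
gripper_force: 81.4
```

play_rows(
  moves=[
    {"dx": 0,"dy": 0,"dz": 0,"rx": 0,"ry": 0,"rz": 0},
    {"dx": 0,"dy": 0,"dz": 0,"rx": 0,"ry": 0,"rz": 0},
    {"dx": 0,"dy": 0,"dz": 0,"rx": 0,"ry": 0,"rz": 0},
    {"dx": 0,"dy": 0,"dz": 0,"rx": 0,"ry": 0,"rz": 0},
    {"dx": 0,"dy": 0,"dz": 0,"rx": 0,"ry": 0,"rz": 0},
  ],
  grip=-0.2,
)

```text
time_s: 13.68
position: [0.5852, 0.0095, 0.0694]
tool_rot: [3.141, 0.001, 2.945]
wrist_force: [0.7, 0.4, 0.1]
opening: 0.0509
gripper_force: 0.0
```

play_rows(
  moves=[
    {"dx": 0,"dy": 0,"dz": 0.02,"rx": 0,"ry": 0,"rz": 0},
    {"dx": 0,"dy": 0,"dz": 0.04,"rx": 0,"ry": 0,"rz": 0},
    {"dx": 0,"dy": 0,"dz": 0.06,"rx": 0,"ry": 0,"rz": 0},
    {"dx": 0,"dy": 0,"dz": 0.08,"rx": 0,"ry": 0,"rz": 0},
    {"dx": 0,"dy": 0,"dz": 0.08,"rx": 0,"ry": 0,"rz": 0},
  ],
)

```text
time_s: 14.1
position: [0.5871, 0.0094, 0.1127]
tool_rot: [3.141, 0.006, 2.945]
wrist_force: [0.3, 0.1, 0.3]
opening: 0.0511
gripper_force: 0.0
```

```bash
python3 - <<'E'
from plant import robot
from h import *
s=robot.sense();print(s["position"],s["tool_rot"],s["wrist_force"],s["qpos"].round(2))
f=robot.grab_frame("scene");np.save("pics/scene4.npy",f,allow_pickle=True)
cv2.imwrite("pics/c5.png",cv2.resize(f["img"][100:190,110:220],(770,600),interpolation=cv2.INTER_CUBIC)[:,:,::-1])
E
```

```text
[0.5870626  0.00939028 0.11274444] [3.1410178  0.00555161 2.9454661 ] [0.33966234 0.07373899 0.25908447] [-0.11  0.49 -0.26  0.81  0.    0.09]
```

View pics/c5.png

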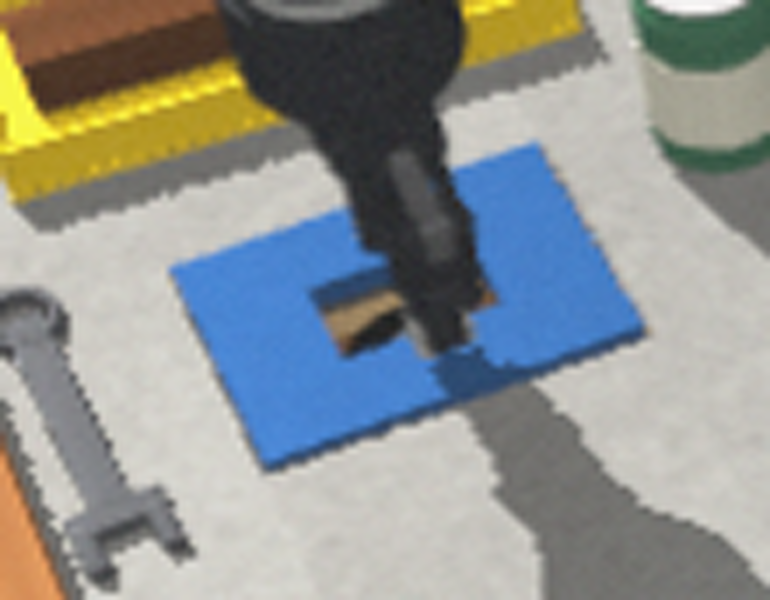

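The plate sits in the recess, a few mm proud, with its near edge at crop (265,465) to (645,330). Next I press it at the centre with both fingers spread onto the two long strips.

play_rows(
  moves=[
    {"dx": -0.013,"dy": -0.073,"dz": 0,"rx": 0,"ry": 0,"rz": 0},
    {"dx": -0.013,"dy": -0.073,"dz": 0,"rx": 0,"ry": 0,"rz": 0},
    {"dx": -0.013,"dy": -0.073,"dz": -0.02,"rx": 0,"ry": 0,"rz": 0},
    {"dx": -0.013,"dy": -0.073,"dz": -0.04,"rx": 0,"ry": 0,"rz": 0},
    {"dx": -0.013,"dy": -0.073,"dz": -0.056,"rx": 0,"ry": 0,"rz": 0},
  ],
  grip=-0.5,
)

```text
time_s: 14.57
position: [0.5779, -0.0263, 0.0798]
tool_rot: [3.141, -0.001, 2.946]
wrist_force: [-0.0, -0.3, -0.2]
opening: 0.0637
gripper_force: 0.0
```

play_rows(
  moves=[
    {"dx": 0,"dy": 0,"dz": -0.003,"rx": 0,"ry": 0,"rz": 0},
    {"dx": 0,"dy": 0,"dz": -0.006,"rx": 0,"ry": 0,"rz": 0},
    {"dx": 0,"dy": 0,"dz": -0.008,"rx": 0,"ry": 0,"rz": 0},
    {"dx": 0,"dy": 0,"dz": -0.01,"rx": 0,"ry": 0,"rz": 0},
    {"dx": 0,"dy": 0,"dz": -0.01,"rx": 0,"ry": 0,"rz": 0},
  ],
)

```text
time_s: 14.98
position: [0.5788, -0.0267, 0.0766]
tool_rot: [3.141, 0.001, 2.946]
wrist_force: [0.1, 0.2, 0.6]
opening: 0.0637
gripper_force: 0.0
```

play_rows(
  moves=[
    {"dx": 0,"dy": 0,"dz": -0.002,"rx": 0,"ry": 0,"rz": 0},
    {"dx": 0,"dy": 0,"dz": -0.004,"rx": 0,"ry": 0,"rz": 0},
    {"dx": 0,"dy": 0,"dz": -0.006,"rx": 0,"ry": 0,"rz": 0},
    {"dx": 0,"dy": 0,"dz": -0.006,"rx": 0,"ry": 0,"rz": 0},
    {"dx": 0,"dy": 0,"dz": -0.006,"rx": 0,"ry": 0,"rz": 0},
  ],
)

```text
time_s: 15.4
position: [0.5785, -0.027, 0.0735]
tool_rot: [3.141, 0.001, 2.945]
wrist_force: [0.2, -0.3, 0.2]
opening: 0.0639
gripper_force: 0.0
```

play_rows(
  moves=[
    {"dx": 0,"dy": 0,"dz": -0.002,"rx": 0,"ry": 0,"rz": 0},
    {"dx": 0,"dy": 0,"dz": -0.004,"rx": 0,"ry": 0,"rz": 0},
    {"dx": 0,"dy": 0,"dz": -0.005,"rx": 0,"ry": 0,"rz": 0},
    {"dx": 0,"dy": 0,"dz": -0.005,"rx": 0,"ry": 0,"rz": 0},
    {"dx": 0,"dy": 0,"dz": -0.005,"rx": 0,"ry": 0,"rz": 0},
  ],
)

```text
time_s: 15.82
position: [0.5785, -0.0269, 0.071]
tool_rot: [3.141, 0.001, 2.945]
wrist_force: [-0.2, 0.4, -0.3]
opening: 0.0641
gripper_force: 0.0
```

play_rows(
  moves=[
    {"dx": 0,"dy": 0,"dz": -0.001,"rx": 0,"ry": 0,"rz": 0},
    {"dx": 0,"dy": 0,"dz": -0.002,"rx": 0,"ry": 0,"rz": 0},
    {"dx": 0,"dy": 0,"dz": -0.003,"rx": 0,"ry": 0,"rz": 0},
    {"dx": 0,"dy": 0,"dz": -0.003,"rx": 0,"ry": 0,"rz": 0},
    {"dx": 0,"dy": 0,"dz": -0.003,"rx": 0,"ry": 0,"rz": 0},
  ],
)

```text
time_s: 16.23
position: [0.5786, -0.0269, 0.0695]
tool_rot: [3.141, 0.001, 2.945]
wrist_force: [-0.3, -0.5, -0.2]
opening: 0.064
gripper_force: 0.0
```

play_rows(
  moves=[
    {"dx": 0,"dy": 0,"dz": -0.001,"rx": 0,"ry": 0,"rz": 0},
    {"dx": 0,"dy": 0,"dz": -0.002,"rx": 0,"ry": 0,"rz": 0},
    {"dx": 0,"dy": 0,"dz": -0.002,"rx": 0,"ry": 0,"rz": 0},
    {"dx": 0,"dy": 0,"dz": -0.002,"rx": 0,"ry": 0,"rz": 0},
    {"dx": 0,"dy": 0,"dz": -0.002,"rx": 0,"ry": 0,"rz": 0},
  ],
)

```text
time_s: 16.65
position: [0.5786, -0.027, 0.069]
tool_rot: [-3.142, 0.001, 2.945]
wrist_force: [-2.3, 0.5, 6.4]
opening: 0.0642
gripper_force: 2.7
```

play_rows(
  moves=[
    {"dx": 0,"dy": 0,"dz": -0.0005,"rx": 0,"ry": 0,"rz": 0},
    {"dx": 0,"dy": 0,"dz": -0.001,"rx": 0,"ry": 0,"rz": 0},
    {"dx": 0,"dy": 0,"dz": -0.0015,"rx": 0,"ry": 0,"rz": 0},
    {"dx": 0,"dy": 0,"dz": -0.002,"rx": 0,"ry": 0,"rz": 0},
    {"dx": 0,"dy": 0,"dz": -0.002,"rx": 0,"ry": 0,"rz": 0},
  ],
)

```text
time_s: 17.07
position: [0.5786, -0.027, 0.0685]
tool_rot: [-3.142, 0.001, 2.945]
wrist_force: [-3.1, -0.5, 9.3]
opening: 0.0639
gripper_force: 4.7
```

play_rows(
  moves=[
    {"dx": 0,"dy": 0,"dz": -0.0005,"rx": 0,"ry": 0,"rz": 0},
    {"dx": 0,"dy": 0,"dz": -0.001,"rx": 0,"ry": 0,"rz": 0},
    {"dx": 0,"dy": 0,"dz": -0.0015,"rx": 0,"ry": 0,"rz": 0},
    {"dx": 0,"dy": 0,"dz": -0.002,"rx": 0,"ry": 0,"rz": 0},
    {"dx": 0,"dy": 0,"dz": -0.002,"rx": 0,"ry": 0,"rz": 0},
  ],
)

```text
time_s: 17.48
position: [0.5786, -0.027, 0.0676]
tool_rot: [3.142, 0.001, 2.945]
wrist_force: [-4.1, 0.3, 9.2]
opening: 0.0642
gripper_force: 5.0
```

play_rows(
  moves=[
    {"dx": 0,"dy": 0,"dz": -0.0005,"rx": 0,"ry": 0,"rz": 0},
    {"dx": 0,"dy": 0,"dz": -0.001,"rx": 0,"ry": 0,"rz": 0},
    {"dx": 0,"dy": 0,"dz": -0.0015,"rx": 0,"ry": 0,"rz": 0},
    {"dx": 0,"dy": 0,"dz": -0.002,"rx": 0,"ry": 0,"rz": 0},
    {"dx": 0,"dy": 0,"dz": -0.002,"rx": 0,"ry": 0,"rz": 0},
  ],
)

```text
time_s: 17.9
position: [0.5786, -0.027, 0.0666]
tool_rot: [-3.142, 0.001, 2.945]
wrist_force: [-2.9, 0.6, 9.9]
opening: 0.0642
gripper_force: 5.0
```

play_rows(
  moves=[
    {"dx": 0,"dy": 0,"dz": -0.0005,"rx": 0,"ry": 0,"rz": 0},
    {"dx": 0,"dy": 0,"dz": -0.001,"rx": 0,"ry": 0,"rz": 0},
    {"dx": 0,"dy": 0,"dz": -0.0015,"rx": 0,"ry": 0,"rz": 0},
    {"dx": 0,"dy": 0,"dz": -0.002,"rx": 0,"ry": 0,"rz": 0},
    {"dx": 0,"dy": 0,"dz": -0.002,"rx": 0,"ry": 0,"rz": 0},
  ],
)

```text
time_s: 18.32
position: [0.5787, -0.027, 0.0656]
tool_rot: [-3.142, 0.001, 2.945]
wrist_force: [-3.2, -0.4, 10.0]
opening: 0.0645
gripper_force: 5.0
```

play_rows(
  moves=[
    {"dx": 0,"dy": 0,"dz": -0.0005,"rx": 0,"ry": 0,"rz": 0},
    {"dx": 0,"dy": 0,"dz": -0.001,"rx": 0,"ry": 0,"rz": 0},
    {"dx": 0,"dy": 0,"dz": -0.0015,"rx": 0,"ry": 0,"rz": 0},
    {"dx": 0,"dy": 0,"dz": -0.002,"rx": 0,"ry": 0,"rz": 0},
    {"dx": 0,"dy": 0,"dz": -0.002,"rx": 0,"ry": 0,"rz": 0},
  ],
)

```text
time_s: 18.73
position: [0.5786, -0.027, 0.0646]
tool_rot: [-3.142, 0.001, 2.945]
wrist_force: [-3.3, 0.4, 9.7]
opening: 0.0642
gripper_force: 5.0
```

play_rows(
  moves=[
    {"dx": 0,"dy": 0,"dz": -0.0005,"rx": 0,"ry": 0,"rz": 0},
    {"dx": 0,"dy": 0,"dz": -0.001,"rx": 0,"ry": 0,"rz": 0},
    {"dx": 0,"dy": 0,"dz": -0.0015,"rx": 0,"ry": 0,"rz": 0},
    {"dx": 0,"dy": 0,"dz": -0.0015,"rx": 0,"ry": 0,"rz": 0},
    {"dx": 0,"dy": 0,"dz": -0.0015,"rx": 0,"ry": 0,"rz": 0},
  ],
)

```text
time_s: 19.15
position: [0.5786, -0.027, 0.0639]
tool_rot: [-3.142, 0.001, 2.945]
wrist_force: [-4.0, -0.1, 10.5]
opening: 0.0641
gripper_force: 5.5
```

play_rows(
  moves=[
    {"dx": 0,"dy": 0,"dz": -0.0005,"rx": 0,"ry": 0,"rz": 0},
    {"dx": 0,"dy": 0,"dz": -0.001,"rx": 0,"ry": 0,"rz": 0},
    {"dx": 0,"dy": 0,"dz": -0.0015,"rx": 0,"ry": 0,"rz": 0},
    {"dx": 0,"dy": 0,"dz": -0.0015,"rx": 0,"ry": 0,"rz": 0},
    {"dx": 0,"dy": 0,"dz": -0.0015,"rx": 0,"ry": 0,"rz": 0},
  ],
)

```text
time_s: 19.57
position: [0.5786, -0.027, 0.0639]
tool_rot: [-3.142, 0.002, 2.945]
wrist_force: [-6.9, 1.2, 16.8]
opening: 0.0645
gripper_force: 8.3
```

```bash
python3 - <<'E'
from plant import robot
from h import *
f=robot.grab_frame("scene");np.save("pics/scene5.npy",f,allow_pickle=True)
cv2.imwrite("pics/c6.png",cv2.resize(f["img"][100:190,110:220],(770,600),interpolation=cv2.INTER_CUBIC)[:,:,::-1])
E
```

```text
(no output)
```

View pics/c6.png

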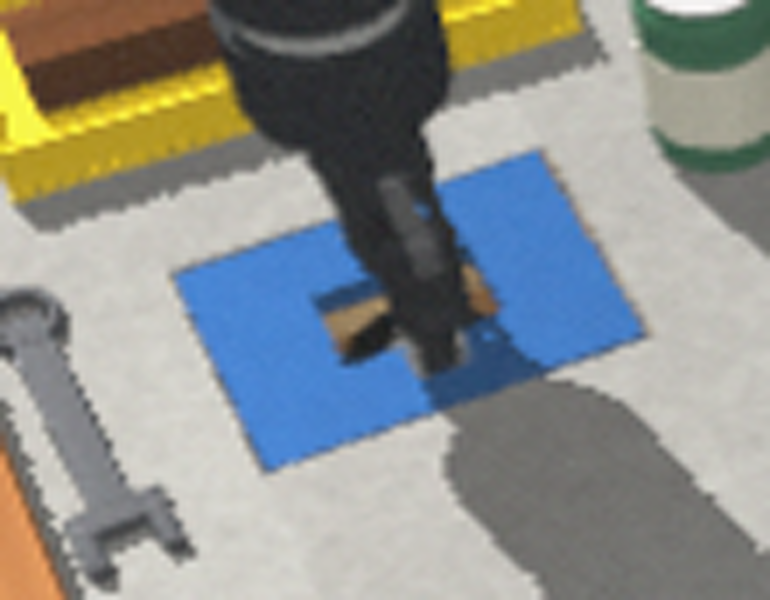

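It now looks flush, with no side face visible along the near edge from (265,470) to (645,335). The motion stopped as the force rose. I'll press slightly harder, then check each corner.

play_rows(
  moves=[
    {"dx": 0,"dy": 0,"dz": -0.0005,"rx": 0,"ry": 0,"rz": 0},
    {"dx": 0,"dy": 0,"dz": -0.001,"rx": 0,"ry": 0,"rz": 0},
    {"dx": 0,"dy": 0,"dz": -0.001,"rx": 0,"ry": 0,"rz": 0},
    {"dx": 0,"dy": 0,"dz": -0.001,"rx": 0,"ry": 0,"rz": 0},
    {"dx": 0,"dy": 0,"dz": -0.001,"rx": 0,"ry": 0,"rz": 0},
  ],
)

```text
time_s: 20.03
position: [0.5786, -0.027, 0.0639]
tool_rot: [-3.141, 0.002, 2.945]
wrist_force: [-7.4, 0.4, 19.9]
opening: 0.0645
gripper_force: 10.1
```

play_rows(
  moves=[
    {"dx": 0,"dy": 0,"dz": 0.005,"rx": 0,"ry": 0,"rz": 0},
    {"dx": 0,"dy": 0,"dz": 0.015,"rx": 0,"ry": 0,"rz": 0},
    {"dx": 0,"dy": 0,"dz": 0.03,"rx": 0,"ry": 0,"rz": 0},
    {"dx": 0,"dy": 0,"dz": 0.05,"rx": 0,"ry": 0,"rz": 0},
    {"dx": 0,"dy": 0,"dz": 0.05,"rx": 0,"ry": 0,"rz": 0},
  ],
)

```text
time_s: 20.45
position: [0.58, -0.0271, 0.0886]
tool_rot: [3.141, 0.004, 2.945]
wrist_force: [0.4, 0.2, 0.7]
opening: 0.0639
gripper_force: 0.0
```

play_rows(
  moves=[
    {"dx": 0.09,"dy": 0.045,"dz": 0,"rx": 0,"ry": 0,"rz": 0},
    {"dx": 0.138,"dy": 0.04,"dz": 0,"rx": 0,"ry": 0,"rz": 0},
    {"dx": 0.138,"dy": 0.045,"dz": 0,"rx": 0,"ry": 0,"rz": 0},
    {"dx": 0.138,"dy": 0.045,"dz": 0,"rx": 0,"ry": 0,"rz": 0},
    {"dx": 0.138,"dy": 0.045,"dz": 0,"rx": 0,"ry": 0,"rz": 0},
  ],
  grip=1,
  force=20,
)

```text
time_s: 20.87
position: [0.6467, -0.0043, 0.086]
tool_rot: [-3.141, -0.001, 2.946]
wrist_force: [-0.0, -0.4, -0.6]
opening: 0.0036
gripper_force: 0.0
```

play_rows(
  moves=[
    {"dx": 0,"dy": 0,"dz": -0.012,"rx": 0,"ry": 0,"rz": 0},
    {"dx": 0,"dy": 0,"dz": -0.022,"rx": 0,"ry": 0,"rz": 0},
    {"dx": 0,"dy": 0,"dz": -0.028,"rx": 0,"ry": 0,"rz": 0},
    {"dx": 0,"dy": 0,"dz": -0.031,"rx": 0,"ry": 0,"rz": 0},
    {"dx": 0,"dy": 0,"dz": -0.032,"rx": 0,"ry": 0,"rz": 0},
  ],
)

```text
time_s: 21.28
position: [0.6469, -0.0046, 0.0701]
tool_rot: [3.142, -0.0, 2.945]
wrist_force: [0.0, -0.0, 0.6]
opening: -0.0002
gripper_force: 0.0
```

play_rows(
  moves=[
    {"dx": 0,"dy": 0,"dz": -0.001,"rx": 0,"ry": 0,"rz": 0},
    {"dx": 0,"dy": 0,"dz": -0.002,"rx": 0,"ry": 0,"rz": 0},
    {"dx": 0,"dy": 0,"dz": -0.003,"rx": 0,"ry": 0,"rz": 0},
    {"dx": 0,"dy": 0,"dz": -0.003,"rx": 0,"ry": 0,"rz": 0},
    {"dx": 0,"dy": 0,"dz": -0.003,"rx": 0,"ry": 0,"rz": 0},
  ],
)

```text
time_s: 21.7
position: [0.6472, -0.0045, 0.0701]
tool_rot: [-3.141, 0.001, 2.945]
wrist_force: [-4.4, -0.6, 6.7]
opening: -0.0003
gripper_force: 3.4
```

play_rows(
  moves=[
    {"dx": 0,"dy": 0,"dz": 0.016,"rx": 0,"ry": 0,"rz": 0},
    {"dx": -0.012,"dy": -0.06,"dz": 0.016,"rx": 0,"ry": 0,"rz": 0},
    {"dx": -0.026,"dy": -0.12,"dz": 0.016,"rx": 0,"ry": 0,"rz": 0},
    {"dx": -0.028,"dy": -0.14,"dz": 0.016,"rx": 0,"ry": 0,"rz": 0},
    {"dx": -0.028,"dy": -0.14,"dz": 0.01,"rx": 0,"ry": 0,"rz": 0},
  ],
)

```text
time_s: 22.12
position: [0.6342, -0.0771, 0.0751]
tool_rot: [-3.141, 0.003, 2.942]
wrist_force: [1.0, 0.4, 0.2]
opening: -0.0002
gripper_force: 0.0
```

play_rows(
  moves=[
    {"dx": 0,"dy": 0,"dz": -0.004,"rx": 0,"ry": 0,"rz": 0},
    {"dx": 0,"dy": 0,"dz": -0.007,"rx": 0,"ry": 0,"rz": 0},
    {"dx": 0,"dy": 0,"dz": -0.009,"rx": 0,"ry": 0,"rz": 0},
    {"dx": 0,"dy": 0,"dz": -0.01,"rx": 0,"ry": 0,"rz": 0},
    {"dx": 0,"dy": 0,"dz": -0.01,"rx": 0,"ry": 0,"rz": 0},
  ],
)

```text
time_s: 22.53
position: [0.6337, -0.0734, 0.0701]
tool_rot: [-3.141, 0.001, 2.947]
wrist_force: [-3.3, -1.6, 9.7]
opening: 0.0002
gripper_force: 4.1
```

play_rows(
  moves=[
    {"dx": 0,"dy": 0,"dz": 0.016,"rx": 0,"ry": 0,"rz": 0},
    {"dx": -0.06,"dy": 0.012,"dz": 0.016,"rx": 0,"ry": 0,"rz": 0},
    {"dx": -0.13,"dy": 0.026,"dz": 0.016,"rx": 0,"ry": 0,"rz": 0},
    {"dx": -0.2,"dy": 0.04,"dz": 0.016,"rx": 0,"ry": 0,"rz": 0},
    {"dx": -0.245,"dy": 0.05,"dz": 0.016,"rx": 0,"ry": 0,"rz": 0},
  ],
)

```text
time_s: 22.95
position: [0.5074, -0.0474, 0.0767]
tool_rot: [3.141, -0.002, 2.947]
wrist_force: [-0.4, -0.1, -0.4]
opening: -0.0
gripper_force: 0.0
```

play_rows(
  moves=[
    {"dx": 0,"dy": 0,"dz": -0.004,"rx": 0,"ry": 0,"rz": 0},
    {"dx": 0,"dy": 0,"dz": -0.01,"rx": 0,"ry": 0,"rz": 0},
    {"dx": 0,"dy": 0,"dz": -0.014,"rx": 0,"ry": 0,"rz": 0},
    {"dx": 0,"dy": 0,"dz": -0.016,"rx": 0,"ry": 0,"rz": 0},
    {"dx": 0,"dy": 0,"dz": -0.016,"rx": 0,"ry": 0,"rz": 0},
  ],
)

```text
time_s: 23.37
position: [0.5127, -0.0492, 0.07]
tool_rot: [3.141, 0.002, 2.946]
wrist_force: [-3.8, 2.0, 11.8]
opening: -0.0002
gripper_force: 5.7
```

play_rows(
  moves=[
    {"dx": 0,"dy": 0,"dz": 0.016,"rx": 0,"ry": 0,"rz": 0},
    {"dx": 0.012,"dy": 0.06,"dz": 0.016,"rx": 0,"ry": 0,"rz": 0},
    {"dx": 0.026,"dy": 0.12,"dz": 0.016,"rx": 0,"ry": 0,"rz": 0},
    {"dx": 0.028,"dy": 0.14,"dz": 0.016,"rx": 0,"ry": 0,"rz": 0},
    {"dx": 0.028,"dy": 0.14,"dz": 0.01,"rx": 0,"ry": 0,"rz": 0},
  ],
)

```text
time_s: 23.78
position: [0.5269, 0.0225, 0.0745]
tool_rot: [3.141, 0.003, 2.949]
wrist_force: [0.3, -0.6, -0.8]
opening: 0.0003
gripper_force: 0.0
```

play_rows(
  moves=[
    {"dx": 0,"dy": 0,"dz": -0.004,"rx": 0,"ry": 0,"rz": 0},
    {"dx": 0,"dy": 0,"dz": -0.007,"rx": 0,"ry": 0,"rz": 0},
    {"dx": 0,"dy": 0,"dz": -0.009,"rx": 0,"ry": 0,"rz": 0},
    {"dx": 0,"dy": 0,"dz": -0.01,"rx": 0,"ry": 0,"rz": 0},
    {"dx": 0,"dy": 0,"dz": -0.01,"rx": 0,"ry": 0,"rz": 0},
  ],
)

```text
time_s: 24.2
position: [0.5251, 0.0199, 0.07]
tool_rot: [3.14, 0.001, 2.944]
wrist_force: [-3.8, 2.8, 10.4]
opening: 0.0001
gripper_force: 5.5
```

All four corners meet the fingers at z = 0.0700 to 0.0701 m, so the plate is flush. I'll retreat and do a final check.

play_rows(
  moves=[
    {"dx": 0,"dy": 0,"dz": 0.03,"rx": 0,"ry": 0,"rz": 0},
    {"dx": 0,"dy": 0,"dz": 0.1,"rx": 0,"ry": 0,"rz": 0},
    {"dx": 0,"dy": 0,"dz": 0.18,"rx": 0,"ry": 0,"rz": 0},
    {"dx": 0,"dy": 0,"dz": 0.26,"rx": 0,"ry": 0,"rz": 0},
    {"dx": 0,"dy": 0,"dz": 0.34,"rx": 0,"ry": 0,"rz": 0},
  ],
)

```text
time_s: 24.62
position: [0.5244, 0.0193, 0.2406]
tool_rot: [-3.141, -0.0, 2.943]
wrist_force: [1.1, -0.3, 0.6]
opening: 0.0002
gripper_force: 0.0
```

play_rows(
  moves=[
    {"dx": -0.08,"dy": 0.4,"dz": 0,"rx": 0,"ry": 0,"rz": 0},
    {"dx": -0.08,"dy": 0.4,"dz": 0,"rx": 0,"ry": 0,"rz": 0},
    {"dx": -0.08,"dy": 0.4,"dz": 0,"rx": 0,"ry": 0,"rz": 0},
    {"dx": -0.08,"dy": 0.4,"dz": 0,"rx": 0,"ry": 0,"rz": 0},
    {"dx": -0.08,"dy": 0.4,"dz": 0,"rx": 0,"ry": 0,"rz": 0},
  ],
)

```text
time_s: 25.03
position: [0.4847, 0.2213, 0.2391]
tool_rot: [3.141, 0.001, 2.944]
wrist_force: [0.8, 0.1, -0.5]
opening: -0.0
gripper_force: 0.0
```

```bash
python3 - <<'E'
from plant import robot
from h import *
a=[]
for n,(x0,y0,x1,y1) in(("scene",(80,60,240,220)),("top",(240,60,490,250))):
    f=robot.grab_frame(n);a.append(cv2.resize(f["img"][y0:y1,x0:x1],(400,400) if n=="scene" else (400,400),interpolation=cv2.INTER_CUBIC))
cv2.imwrite("pics/c7.png",np.hstack(a)[:,:,::-1])
E
```

```text
(no output)
```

View pics/c7.png

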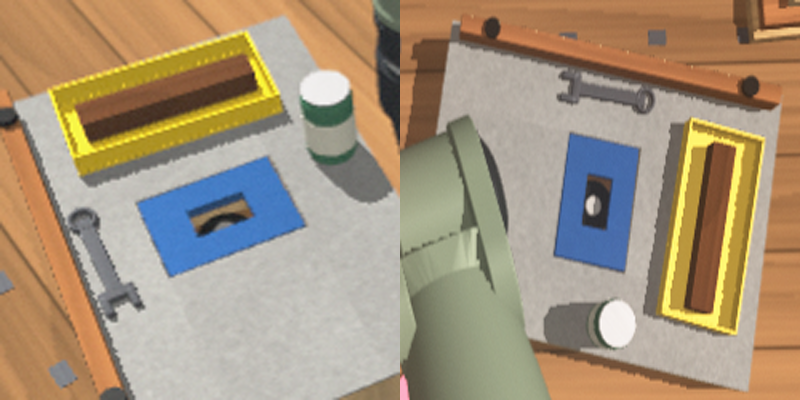

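The plate sits flush in the recess at (600,203), the offcut lies in the tray at (712,228), and the wrench and tin have not moved.

```bash
python3 -c "
from plant import robot
print(robot.finish_job())"
```

```text
the job is handed in; nothing more can be done
None
```

The job is handed in at about 25 s of the 64 s: the offcut is in the yellow tray, the blue plate is pressed flush (all four corners met the fingertips within about 0.1 mm of table-top height), and I didn't touch the wax tin, wrench or jug.

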